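# Lock the stop collar of the craft room's paper-roll stand

## Task

The stop collar beside the paper roll has slipped round on its rod. Turn the collar by its red thumb screw until the screw squarely faces the flat on the rod (you will feel its sprung nose drop into the flat and climb out again on the other side), then tighten the screw clockwise until it is firmly seated on the flat, and let go. Never screw it hard against the round of the rod, do not overtighten it, and leave the other things on the table where they are.

Things in the scene. Friction and masses are not known exactly. Their poses are not given: they have to be found in the camera images.
- stand: Paper-roll stand, fixed: plywood base 150 x 420 x 18 mm, two white cheeks (156 mm tall, 22 mm thick, 190 mm either side of the middle) carrying a blue rod along the stand's y axis. The paper roll (80 mm diameter) is on the rod from y = +10 to +145 mm; the collar is at y = -30 mm. Origin under the base's centre; z up; x to the robot's right, y roughly away from it.
- rod: Blue rod, 40 mm diameter, 120 mm above the table, cannot be turned by hand. Origin on its axis at the collar's middle; axes as the stand's, whatever way the flat faces. One bright flat runs its whole length: 15 mm wide, 1.5 mm deep, edges 0.39 rad either side of its middle seen from the axis. It faces up, tilted from -0.28 to 0.28 rad (same sense as joint collar), unknown: feel or look.
- collar (a joint): Turn of the dark steel collar (62 mm diameter, 30 mm long, orange line) about the rod, rad: 0 = thumb screw straight up, positive = leaning to the stand's +x, the robot's right. Range -0.95 to 0.95, starts at -0.78 to -0.72. Friction about 0.18 N m plus the nose's pull. The screw seats only if it faces the middle of the flat within about 0.1 rad.
- boss (a point): End of the collar's boss, 38 mm from the rod's axis, shank passes through. Inside, a sprung ball (48 N) rides on the rod: as the collar turns it pulls it on by up to 0.35 N m when dropping over the flat's near edge, less and less to the middle, then resists likewise, most at the far edge; felt some 0.05 rad late. Let go inside the flat, the collar settles only within about 0.2 rad of the middle.
- screw (a joint): Turn of the thumb screw, rad, grows clockwise (seen from outside, looking at the rod); starts 0 to 0.4, range 0 to 2.5. Quick thread: 3 mm in per rad; friction 0.14 N m. Its foot meets the round at 0.83, or if facing the flat the flat at 1.33; pressing then grows to about 50 N (0.15 N m more at the knob) in 0.2 rad, 120 N in 0.35 rad. Over 75 N on the round, or 250 N on the flat, does harm. Let go after 60 N or more, it springs back up to 0.15 rad and holds.
- shank: Steel shank of the thumb screw, 10 mm diameter; goes in and out with the knob but does not turn. Origin near the rod's axis in the collar's middle; its z axis points out along the screw from the rod to the knob, so it leans with the collar; y along the rod.
- knob (a point): Middle of the red grip bar of the thumb screw: 40 mm long (its x axis), 12 mm thick (y), 26 mm tall (z, pointing outward along the screw), 75 mm from the rod's axis at screw 0, 3 mm nearer per rad. Under the bar a neck 12 mm wide and 8 mm long, then the bare shank down to the collar's boss. At screw 0 the bar lies across the rod; a white stripe marks its +x half.
- mug: White mug, 82 mm across, 92 mm tall, handle on one side; origin under its centre. Bystander.
- glue: Small yellow glue bottle with white cap, 28 mm across, 100 mm tall, standing; origin under its centre. Bystander.
- tape: Orange roll of tape lying flat, 92 mm across, 24 mm tall; origin under its centre. Bystander.
- spare_collar: Spare dark steel shaft collar without a screw lying flat, 62 mm across, 30 mm tall; origin under its centre. Bystander: not the collar to work on.
- paint: Blue paint jar with black lid, 64 mm across, 75 mm tall; origin under its centre. Bystander.
- bradawl: Screwdriver-like bradawl with red handle, 170 mm long, lying on the table. Bystander.

How it is judged:
At the end, for the whole second after the job is handed in: The screw stays turned in past 1.42 rad, which only the flat allows, its foot still presses on the flat with more than 10 N after it has been let go (value of joint screw above 1.42 rad and contact force between shank and rod above 10 N); the robot touches nothing.
It fails at once if the screw was driven hard against the round of the rod (over 75 N under its foot before it is past 1.4 rad) (contact force between shank and rod above 75 N and value of joint screw below 1.4 rad).
It fails at once if the screw was overtightened (over 250 N under its foot) (contact force between shank and rod above 250 N).
It fails at once if another thing on the table was moved more than 40 mm (distance of any of mug, glue, tape, spare_collar, paint, bradawl from where it was at the start of the episode above 0.04 m).
It also fails if it takes over 69 s, if anything falls off the work surface, if the arm or the gripper's body presses on something with over 40 N, if the wrist force passes 120 N, or if a joint passes its speed limit or range.

## Robot

A 6-joint arm with a two-finger parallel gripper is mounted at the origin on the work surface. World frame = base frame: x ahead of the robot, y to its left, z up, the work surface at z = 0. Lengths are in m, angles in rad, forces in N, time in s.
With the tool pointing down it reaches from about 0.35 to 0.85 m from the base axis. Payload 8.1 kg.
Tool frame: the origin (TCP) lies at the centre of the arm's flange, where the gripper is bolted on; the fingertips stand 186 mm ahead of it and the grasp point (between the pads) lies 167 mm ahead of it (robot.grasp_offset is the distance from the TCP to the grasp point, in m); z points along the fingers, y is the line along which they close (so a half turn about z gives the same grasp; the last joint's range is limited). The gripper opens to 93 mm and grips with 3 to 60 N. Pads are 15 mm wide; open, the fingers measure 128 mm over their backs; the gripper's body (75 mm by 188 mm) begins 65 mm behind the grasp point.
Start: joints at [1.259, 0.13, 1.488, -0, 1.523, -0.085], TCP at [0.135, 0.585, 0.405] pointing down, gripper open.
Joint ranges: [-2.96, 2.96], [-0.89, 2.26], [0.02, 2.5], [-1.34, 4.48], [0, 2.73], [-2.66, 2.66]. Speed limits (rad/s): [2.39, 2.39, 2.79, 3.14, 3.14, 3.14].

## Interface

Orientations are given as a rotation vector (axis times angle).
In Python, from plant import robot gives the robot as it stands.
- The arm moves only by the tool drive_tool, never from a script. Its argument "moves" is one flat list of numbers, 7 for each row, row after row: the finger opening in mm, from 0 to 93, then the shift along the tool's x, y, z in mm, then the turn, a rotation vector about the tool's x, y, z in degrees. A call has 1 to 8 rows; each row shifts and turns the commanded pose from where the row before left it, along the tool's axes as they then stand; what a row does not reach is not made up. A row lasts 1/10 s, in which the tool goes at most 50 mm and 8.59 degrees, less where a joint would pass 70% of its speed; a pose out of reach is approached as far as the arm can. A call is refused whole if a number of a shift passes 50 or a number of a turn 8.59, either way. A call with a gripper value outside its range is refused whole. The fingers move at their own pace and stop on an object; "grip_force" is the grip in N (left out, the last holds). Time passes only in rows, so rows that do not move let the fingers close. It gives the time, the measured TCP pose, the force, the opening and the grip force at its end, in the units of the state.
- robot.read_state(): the state, without advancing time (a new reading comes with each control period).
- robot.read_camera(name): name is "side" or "top" or "wrist"; returns a dict with "color" (400x640x3 uint8, red, green, blue), "depth" (400x640 float32, m along the optical axis (not along the pixel's ray), 0 where there is no reading), "mtx" (3x3 intrinsics, pixels), "dist_coeffs" ([k1, k2, p1, p2, k3] as OpenCV has them; the pictures are not rectified), "R" (3x3) and "t" (3): a world point X has camera coordinates R X + t. Camera axes: x right, y down, z forward; pixel columns grow to the right and rows downward; lengths in m; the calibration is good to about 2 mm. A picture is of the moment at which its call begins.
- robot.close_job(): hands the job in; it is judged then, once.
The state is a dict: "t": time; "q": joint angles; "dq": joint speeds; "joint_torque": joint torques, N m; "tool_pos": TCP position; "orientation": TCP orientation; "force": force on the tool from outside, world axes, zero at the start; "wrist_torque": the same for the moment, N m; "opening": finger opening in m; "gripper_force": force on a finger pad.
Only numpy, scipy, OpenCV 4.12 (cv2) and the standard library are available. Lean on these libraries where they do the work, as an engineer would, in place of code of your own. Each camera call takes 0.05 s, during which the arm holds its last target. There are 200 camera calls.

## Working session

There is one attempt and no reset: what is moved stays moved. The work goes in short steps, Python scripts to look and compute and a tool call to move; the robot and the scene stay as the last step left them, time stands still between calls to the robot, and variables do not carry over. Pictures are saved under pics/ and viewed, at most 10 in all, crops included, and the job is handed in when it is done.

Besides the shell and the picture viewer there is one more tool, called as a command line: name --argument value ..., lists and objects as JSON in quotes. drive_tool: Moves the arm, as the interface text tells. Its arguments: {"type":"object","properties":{"moves":{"type":"array","items":{"type":"number"}},"grip_force":{"type":"number"}},"required":["moves"]}

```bash
mkdir -p pics; ls; cat > h.py <<'E'
import numpy as np, cv2
from scipy.spatial.transform import Rotation as Ro
from plant import robot
def pts(c,mask):
    v,u=np.nonzero(mask&(c["depth"]>0)); d=c["depth"][v,u]
    n=cv2.undistortPoints(np.float64(np.stack([u,v],1))[:,None],c["mtx"],c["dist_coeffs"])[:,0]
    P=np.c_[n*d[:,None],d]
    return (P-c["t"])@c["R"], np.c_[u,v]
def red(c):
    h=cv2.cvtColor(c["color"],cv2.COLOR_RGB2HSV).astype(int)
    return ((h[...,0]<6)|(h[...,0]>174))&(h[...,1]>140)&(h[...,2]>60)
E
python3 - <<'E'
from h import *
s=robot.read_state();print(s)
for n in("top","side"):
    c=robot.read_camera(n);cv2.imwrite(f"pics/{n}0.png",c["color"][...,::-1])
    print(n,c["mtx"].round(1).tolist(),(-c["R"].T@c["t"]).round(3),c["R"].round(2).tolist())
    k,l,st,ce=cv2.connectedComponentsWithStats(red(c).astype(np.uint8))
    for i in range(1,k):
        if st[i,4]>30:
            P,_=pts(c,l==i);print(st[i],np.median(P,0).round(3),np.percentile(P,5,axis=0).round(3),np.percentile(P,95,axis=0).round(3))
E
```

```text
pics
{'t': 0.0, 'q': array([ 1.25862585e+00,  1.31157321e-01,  1.48929139e+00, -2.87821513e-07,
        1.52300002e+00, -8.54082718e-02]), 'dq': array([-0.00036571, -0.00054015, -0.00079282, -0.00070588,  0.00033651,
       -0.00064159]), 'joint_torque': array([-5.71476576e-04, -5.59867609e+01, -4.91733634e+01,  7.64935557e-02,
        3.62168450e-02, -1.57422060e-04]), 'tool_pos': array([0.13480538, 0.58442037, 0.40368278]), 'orientation': array([-3.55392957e-01, -3.12105606e+00,  2.85785000e-03]), 'force': array([ 0.04271758,  0.51561499, -0.29477597]), 'wrist_torque': array([ 0.02898138,  0.00945148, -0.01260775]), 'gripper_force': 0.0, 'opening': 0.09311615654182959}
top [[398.5, 0.0, 320.1], [0.0, 398.5, 199.5], [0.0, 0.0, 1.0]] [0.237 0.014 1.278] [[-0.1, -0.99, -0.0], [-0.97, 0.1, -0.21], [0.21, -0.02, -0.98]]
[144 152   6  17  85] [0.686 0.537 0.06 ] [0.663 0.53  0.054] [0.707 0.544 0.066]
[436 167  22  19 131] [ 0.538 -0.43   0.023] [ 0.513 -0.453  0.015] [ 0.565 -0.403  0.027]
[286 195  15   4  38] [0.485 0.066 0.186] [0.482 0.05  0.177] [0.49  0.087 0.196]
side [[467.1, 0.0, 316.2], [0.0, 467.1, 193.5], [0.0, 0.0, 1.0]] [ 0.35  -0.842  0.975] [[0.99, -0.15, -0.01], [-0.11, -0.69, -0.72], [0.1, 0.71, -0.7]]
[350  96  16   8  70] [0.691 0.536 0.061] [0.668 0.531 0.051] [0.715 0.551 0.068]
[320 160   5  12  47] [0.489 0.061 0.189] [0.484 0.053 0.167] [0.494 0.068 0.197]
[369 354  29  35 373] [ 0.543 -0.432  0.024] [ 0.516 -0.458  0.017] [ 0.571 -0.404  0.027]
```

View pics/top0.png

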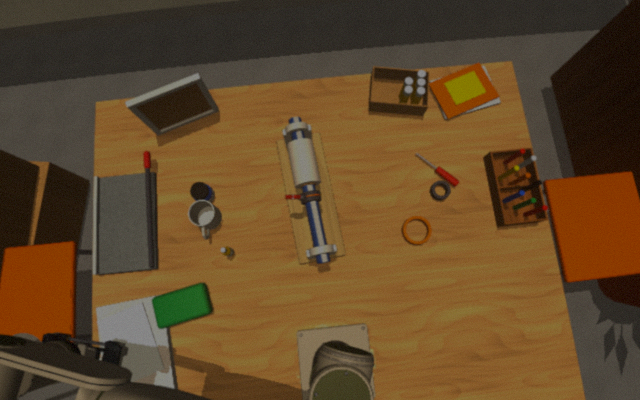

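View pics/side0.png

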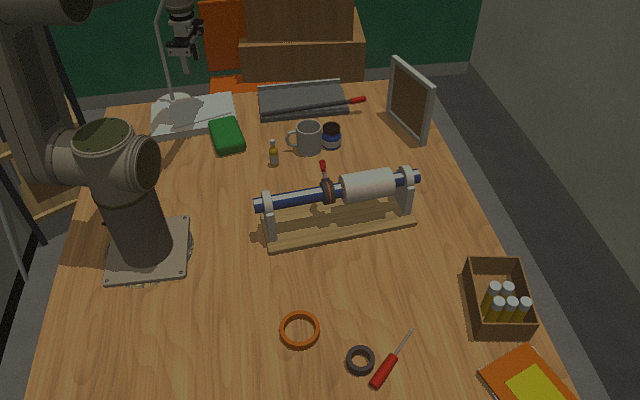

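The top view shows the rod from about (320,250) at the near end to (295,122) at the far end. The collar is at (310,193), with the red knob at (293,196) leaning to the robot's left. Next I fit the rod axis.

```bash
python3 - <<'E'
from h import *
for n in("top","side"):
    c=robot.read_camera(n);h=cv2.cvtColor(c["color"],cv2.COLOR_RGB2HSV).astype(int)
    m=(abs(h[...,0]-112)<14)&(h[...,1]>90)&(h[...,2]>30)
    P,uv=pts(c,m); k=(P[:,2]>.11)&(P[:,2]<.16)&(abs(P[:,1])<.2)&(P[:,0]>.2)&(P[:,0]<.8);P=P[k]
    v=cv2.fitLine(P[:,:2].astype(np.float32),cv2.DIST_HUBER,0,.01,.01).ravel()
    print(n,len(P),v,P.min(0),P.max(0),np.median(P[:,2]))
    # white cheeks
    m=(h[...,1]<60)&(h[...,2]>90)
    P,uv=pts(c,m);k=(P[:,2]>.125)&(P[:,2]<.17)&(abs(P[:,1])<.2)&(P[:,0]>.2)&(P[:,0]<.85);P=P[k];
    s=(P[:,:2]-v[2:])@v[:2];hh,e=np.histogram(s,np.arange(-.3,.35,.01))
    print([(round(a,2),int(b)) for a,b in zip(e,hh) if b])
    # knob & collar
    P,uv=pts(c,red(c)); k=(P[:,2]>.14)&(abs(P[:,1])<.2);P=P[k]
    s=(P[:,:2]-v[2:])@v[:2]; print('knob s',np.median(s),'lat',np.median((P[:,:2]-v[2:])@[-v[1],v[0]]),'z',np.median(P[:,2]))
    P,uv=pts(c,h[...,2]<256); k=(P[:,2]>.146)&(abs(P[:,1]-.05)<.2)&(P[:,0]>.25)&(P[:,0]<.75);P=P[k]
    s=(P[:,:2]-v[2:])@v[:2]; l=(P[:,:2]-v[2:])@[-v[1],v[0]]
    for a in np.arange(-.22,.24,.01):
        q=(s>=a)&(s<a+.01)
        if q.sum()>3: print(round(a,2),q.sum(),np.percentile(l[q],[5,50,95]).round(3),P[q,2].max().round(3))
E
```

```text
top 205 [0.995231   0.09754631 0.44416365 0.02834717] [0.29981521 0.00977588 0.12441262] [0.74113287 0.06036017 0.14196799] 0.13427818331441202
[(np.float64(-0.15), 12), (np.float64(-0.14), 19), (np.float64(-0.13), 24), (np.float64(-0.12), 51), (np.float64(-0.11), 38), (np.float64(-0.1), 18), (np.float64(-0.09), 18), (np.float64(-0.08), 20), (np.float64(-0.07), 17), (np.float64(-0.06), 18), (np.float64(-0.05), 20), (np.float64(-0.04), 17), (np.float64(-0.03), 17), (np.float64(-0.02), 19), (np.float64(-0.01), 18), (np.float64(0.0), 19), (np.float64(0.01), 18), (np.float64(0.02), 17), (np.float64(0.03), 6), (np.float64(0.06), 10), (np.float64(0.07), 17), (np.float64(0.08), 9), (np.float64(0.09), 50), (np.float64(0.1), 53), (np.float64(0.11), 48), (np.float64(0.12), 58), (np.float64(0.13), 49), (np.float64(0.14), 53), (np.float64(0.15), 52), (np.float64(0.16), 44), (np.float64(0.17), 48), (np.float64(0.18), 52), (np.float64(0.19), 44), (np.float64(0.2), 44), (np.float64(0.21), 46), (np.float64(0.22), 11), (np.float64(0.23), 14), (np.float64(0.24), 15), (np.float64(0.25), 15), (np.float6
[... 2374 characters left out ...]
158
-0.1 23 [-0.009  0.004  0.029] 0.157
0.03 9 [0.002 0.011 0.024] 0.154
0.04 85 [-0.002  0.031  0.057] 0.197
0.05 99 [-0.002  0.038  0.06 ] 0.199
0.06 30 [-0.003  0.012  0.053] 0.174
0.09 60 [-0.013  0.008  0.031] 0.163
0.1 65 [-0.014  0.003  0.035] 0.164
0.11 65 [-0.016  0.001  0.029] 0.163
0.12 64 [-0.014  0.002  0.03 ] 0.164
0.13 61 [-0.014  0.003  0.032] 0.163
0.14 61 [-0.014  0.005  0.03 ] 0.163
0.15 61 [-0.016  0.001  0.03 ] 0.163
0.16 68 [-0.016  0.001  0.032] 0.164
0.17 59 [-0.015  0.005  0.029] 0.165
0.18 67 [-0.018  0.002  0.031] 0.163
0.19 59 [-0.013  0.003  0.035] 0.166
0.2 56 [-0.016  0.003  0.03 ] 0.164
0.21 65 [-0.014  0.002  0.031] 0.165
0.22 42 [-0.016  0.004  0.029] 0.163
```

```bash
cat >> h.py <<'E'
EX=np.array([.0963,-.9953,0]);EY=np.array([.9953,.0963,0]);EZ=np.array([0,0,1.]);C=np.array([.495,.020,.120])
def pose(phi,th,r,dy=0,c=C):  # tool on the screw axis: lean phi, screw turn th, grasp point r from the rod axis
    u=EX*np.sin(phi)+EZ*np.cos(phi); x=np.cross(EY,-u)
    R=np.c_[x,EY,-u]@Ro.from_rotvec([0,0,th]).as_matrix()
    return R,c+EY*dy+u*(r+robot.grasp_offset)
def cur():
    s=robot.read_state();return Ro.from_rotvec(s["orientation"]).as_matrix(),s["tool_pos"],s
def plan(R,p,n):
    R0,p0,_=cur();w=Ro.from_matrix(R0.T@R).as_rotvec()/n;d=(p-p0)/n
    for i in range(n):
        Ri=R0@Ro.from_rotvec(w*i).as_matrix();print((Ri.T@d*1e3).round(1),np.degrees(w).round(2))
def err(R,p):
    R0,p0,s=cur();print("shift mm",(R0.T@(p-p0)*1e3).round(1),"turn deg",np.degrees(Ro.from_matrix(R0.T@R).as_rotvec()).round(2),"t",round(s["t"],2))
E
python3 - <<'E'
from h import *
plan(*pose(-.75,0.2,.150),16)
E
```

```text
[-25.6 -16.5   3.3] [ 1.46 -2.53  4.92]
[-26.7 -14.1   4.8] [ 1.46 -2.53  4.92]
[-27.6 -11.7   6.3] [ 1.46 -2.53  4.92]
[-28.2  -9.1   7.8] [ 1.46 -2.53  4.92]
[-28.4  -6.4   9.3] [ 1.46 -2.53  4.92]
[-28.4  -3.7  10.7] [ 1.46 -2.53  4.92]
[-28.1  -1.   12. ] [ 1.46 -2.53  4.92]
[-27.6   1.7  13.2] [ 1.46 -2.53  4.92]
[-26.7   4.4  14.3] [ 1.46 -2.53  4.92]
[-25.5   7.   15.3] [ 1.46 -2.53  4.92]
[-24.1   9.5  16.2] [ 1.46 -2.53  4.92]
[-22.5  12.   17. ] [ 1.46 -2.53  4.92]
[-20.6  14.3  17.6] [ 1.46 -2.53  4.92]
[-18.5  16.4  18.1] [ 1.46 -2.53  4.92]
[-16.2  18.3  18.4] [ 1.46 -2.53  4.92]
[-13.7  20.1  18.6] [ 1.46 -2.53  4.92]
```

drive_tool --moves '[60,-25.6,-16.5,3.3,1.5,-2.5,4.9,60,-26.7,-14.1,4.8,1.5,-2.5,4.9,60,-27.6,-11.7,6.3,1.5,-2.5,4.9,60,-28.2,-9.1,7.8,1.5,-2.5,4.9,60,-28.4,-6.4,9.3,1.5,-2.5,4.9,60,-28.4,-3.7,10.7,1.5,-2.5,4.9,60,-28.1,-1,12,1.5,-2.5,4.9,60,-27.6,1.7,13.2,1.5,-2.5,4.9]'

```text
t: 1.0
tool_pos: [0.3054, 0.4093, 0.3782]
orientation: [1.249, 2.509, -0.346]
force: [0.8, -0.2, -0.3]
opening: 0.0601
gripper_force: 0.0
```

drive_tool --moves '[60,-26.7,4.4,14.3,1.5,-2.5,4.9,60,-25.5,7,15.3,1.5,-2.5,4.9,60,-24.1,9.5,16.2,1.5,-2.5,4.9,60,-22.5,12,17,1.5,-2.5,4.9,60,-20.6,14.3,17.6,1.5,-2.5,4.9,60,-18.5,16.4,18.1,1.5,-2.5,4.9,60,-16.2,18.3,18.4,1.5,-2.5,4.9,60,-13.7,20.1,18.6,1.5,-2.5,4.9]'

```text
t: 1.8
tool_pos: [0.4751, 0.235, 0.3506]
orientation: [1.841, 1.664, -0.594]
force: [-0.1, 0.5, 0.3]
opening: 0.0596
gripper_force: 0.0
```

```bash
python3 - <<'E'
from h import *
err(*pose(-.75,.2,.150)); _,_,s=cur(); print(s["q"].round(3),s["force"].round(2))
c=robot.read_camera("wrist");cv2.imwrite("pics/w1.png",c["color"][...,::-1])
k,l,st,ce=cv2.connectedComponentsWithStats(red(c).astype(np.uint8))
for i in range(1,k):
    if st[i,4]>60:
        P,_=pts(c,l==i);d=P-C
        print(st[i],P.shape,"y",np.percentile(d@EY,[5,50,95]).round(4),"x",np.percentile(d@EX,[5,50,95]).round(4),"z",np.percentile(d[:,2],[5,50,95]).round(4))
        if st[i,4]>1000:
            r=np.hypot(d@EX,d[:,2]); top=r>np.percentile(r,97)-.004
            print("r",np.percentile(r,[1,50,99]).round(4)); q=d[top];phi=np.arctan2((q@EX).mean(),q[:,2].mean()); t=np.c_[q@EX*np.cos(phi)-q[:,2]*np.sin(phi),q@EY]
            print("phi",phi,"rect",cv2.minAreaRect((t*1000).astype(np.float32)),t.mean(0))
E
```

```text
shift mm [-0.9 -0.7 -1.4] turn deg [-0.59  0.1   0.39] t 1.8
[ 0.579  0.178  1.632 -0.65   1.715  0.712] [-0.12  0.52  0.32]
[315 183  22  55 957] (957, 3) y [-0.0036  0.0031  0.0095] x [-0.0732 -0.0641 -0.0272] z [0.0301 0.0592 0.07  ]
[315 244  16   9 103] (102, 3) y [-0.0419 -0.0056  0.0002] x [-0.0497 -0.047   0.3906] z [-0.1202  0.0746  0.0762]
[334 255  31  21 257] (256, 3) y [-0.0205  0.0084  0.032 ] x [0.4201 0.4394 0.4713] z [-0.1091 -0.0983 -0.0939]
[289 321   8  30 158] (158, 3) y [-0.3142 -0.1723 -0.1659] x [0.6669 0.6707 1.3218] z [-0.1588 -0.0336  0.0049]
[360 321   8  18  93] (93, 3) y [-0.0027  0.01    0.0159] x [0.6551 0.6586 1.3544] z [-0.1434 -0.0171  0.0045]
```

View pics/w1.png

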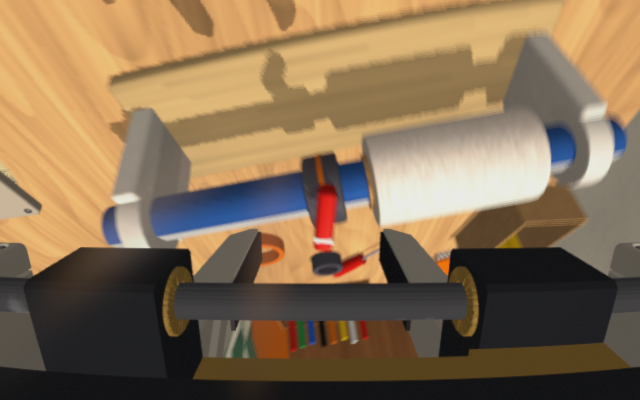

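The picture shows the bar from (325,185) to (320,255), almost square to the closing line and centred between the fingers, with the white stripe at (322,240). Next I measure its angle and offset.

```bash
python3 - <<'E'
from h import *
c=robot.read_camera("wrist")
P,uv=pts(c,np.ones((400,640),bool));d=P-C
x,y,z=d@EX,d@EY,d[:,2]
k=(abs(y)<.03)&(x<-.02)&(x>-.09)&(np.hypot(x,z)>.065)&(np.hypot(x,z)<.1)&(z>.01)
x,y,z=x[k],y[k],z[k]
for phi in(-.75,):
    a=x*np.sin(phi)+z*np.cos(phi); t=x*np.cos(phi)-z*np.sin(phi)
    print(k.sum(),"a",np.percentile(a,[1,50,99]).round(4),"t",np.percentile(t,[1,99]).round(4),"y",np.percentile(y,[1,99]).round(4))
    top=a>np.percentile(a,95)-.006
    print(cv2.minAreaRect(np.c_[t,y][top].astype(np.float32)*1000),np.polyfit(t[top],y[top],1),np.polyfit(t[top],a[top],1))
E
```

```text
1295 a [0.0678 0.0879 0.0897] t [-0.0207  0.0175] y [-0.0083  0.0104]
((-0.95587158203125, 0.6779670715332031), (12.074335098266602, 39.750335693359375), 74.53999328613281) [-0.2487087   0.00042987] [0.00060752 0.08786567]
```

```bash
python3 - <<'E'
from h import *
plan(*pose(-.757,.27,.075,dy=.0006),5)
E
```

```text
[ 0.3 -0.1 14.4] [-0.16 -0.03  0.88]
[ 0.3 -0.1 14.4] [-0.16 -0.03  0.88]
[ 0.3 -0.1 14.4] [-0.16 -0.03  0.88]
[ 0.3 -0.2 14.4] [-0.16 -0.03  0.88]
[ 0.3 -0.2 14.4] [-0.16 -0.03  0.88]
```

drive_tool --moves '[60,0.3,-0.1,14.4,-0.2,0,0.9,60,0.3,-0.1,14.4,-0.2,0,0.9,60,0.3,-0.1,14.4,-0.2,0,0.9,60,0.3,-0.1,14.4,-0.2,0,0.9,60,0.3,-0.1,14.4,0,0,0.9,60,0,0,0,0,0,0,60,0,0,0,0,0,0]'

```text
t: 2.6
tool_pos: [0.4786, 0.1879, 0.297]
orientation: [1.885, 1.589, -0.548]
force: [-0.5, -0.2, -0.1]
opening: 0.0599
gripper_force: 0.0
```

drive_tool --moves '[12,0,0,0,0,0,0,0,0,0,0,0,0,0,0,0,0,0,0,0,0,0,0,0,0,0,0,0,0,0,0,0,0,0,0,0,0,0,0,0,0,0,0,0,0,0,0,0,0]' --grip_force 20

```text
t: 3.3
tool_pos: [0.4785, 0.1882, 0.2971]
orientation: [1.886, 1.589, -0.547]
force: [-2.1, 1.5, 1.4]
opening: 0.0119
gripper_force: 20.0
```

```bash
cat >> h.py <<'E'
def rep():
    R0,p0,s=cur();d=p0-C;z=-R0[:,2];phi=np.arctan2(z@EX,z[2])
    g=p0-z*robot.grasp_offset-C; pg=np.arctan2(g@EX,g[2]); r=np.hypot(g@EX,g[2])
    th=np.arctan2(R0[:,1]@np.array(EX*np.cos(phi)-EZ*np.sin(phi)),R0[:,1]@EY)
    f=s["force"];ft=f@(EX*np.cos(pg)-EZ*np.sin(pg));fr=f@(EX*np.sin(pg)+EZ*np.cos(pg))
    w=s["wrist_torque"]
    print("t%.2f phi %.3f pg %.3f r %.4f y %.4f th %.3f | ft %.2f fr %.2f fy %.2f | M ey %.3f z %.3f | open %.4f gf %.1f q6 %.2f"%(s["t"],phi,pg,r,g@EY,th,ft,fr,f@EY,w@EY,w@R0[:,2],s["opening"],s["gripper_force"],s["q"][5]))
E
python3 -c "
from h import *
rep()
plan(*pose(-.657,.27,.075,dy=.0006),2)"
```

```text
t3.30 phi -0.751 pg -0.786 r 0.0775 y 0.0005 th 0.268 | ft -0.16 fr 2.19 fy -1.99 | M ey 0.407 z -0.038 | open 0.0119 gf 20.0 q6 0.80
[-12.2   3.8   1.8] [0.83 2.57 0.05]
[-12.2   3.8   1.2] [0.83 2.57 0.05]
```

drive_tool --moves '[10,-5.9,1.6,0.1,0.38,1.38,0,10,-5.9,1.6,0.1,0.38,1.38,0,10,0,0,0,0,0,0]'

```text
t: 3.6
tool_pos: [0.4794, 0.1789, 0.3054]
orientation: [1.925, 1.621, -0.515]
force: [-1.9, 7.4, -2.9]
opening: 0.0117
gripper_force: 20.0
```

```bash
python3 -c "from h import *;rep()"
```

```text
t3.60 phi -0.698 pg -0.739 r 0.0774 y 0.0004 th 0.269 | ft -7.58 fr 2.94 fy -1.15 | M ey 1.512 z -0.033 | open 0.0117 gf 20.0 q6 0.76
```

drive_tool --moves '[10,-5.9,1.6,0.1,0.38,1.38,0,10,-5.9,1.6,0.1,0.38,1.38,0,10,0,0,0,0,0,0]'

```text
t: 3.9
tool_pos: [0.4804, 0.1691, 0.3133]
orientation: [1.96, 1.65, -0.485]
force: [-3.1, 3.4, 0.8]
opening: 0.0119
gripper_force: 20.0
```

```bash
python3 -c "from h import *;rep()"
```

```text
t3.90 phi -0.650 pg -0.680 r 0.0773 y 0.0005 th 0.269 | ft -2.33 fr 2.96 fy -2.74 | M ey 1.118 z 0.010 | open 0.0119 gf 20.0 q6 0.73
```

drive_tool --moves '[10,-5.9,1.6,0.1,0.38,1.38,0,10,-5.9,1.6,0.1,0.38,1.38,0,10,0,0,0,0,0,0]'

```text
t: 4.2
tool_pos: [0.4813, 0.1593, 0.3204]
orientation: [1.995, 1.68, -0.453]
force: [-2.5, 3.9, 1.2]
opening: 0.0118
gripper_force: 20.0
```

```bash
python3 -c "from h import *;rep()"
```

```text
t4.20 phi -0.600 pg -0.630 r 0.0771 y 0.0004 th 0.269 | ft -2.67 fr 3.42 fy -2.10 | M ey 1.088 z -0.018 | open 0.0118 gf 20.0 q6 0.69
```

drive_tool --moves '[10,-5.9,1.6,0.1,0.38,1.38,0,10,-5.9,1.6,0.1,0.38,1.38,0,10,0,0,0,0,0,0]'

```text
t: 4.5
tool_pos: [0.4822, 0.1493, 0.3268]
orientation: [2.03, 1.71, -0.421]
force: [-3.1, 6.8, 0.4]
opening: 0.0115
gripper_force: 20.0
```

```bash
python3 -c "from h import *;rep()"
```

```text
t4.50 phi -0.551 pg -0.583 r 0.0770 y 0.0004 th 0.268 | ft -5.66 fr 4.25 fy -2.42 | M ey 1.258 z 0.007 | open 0.0115 gf 20.0 q6 0.65
```

drive_tool --moves '[10,-5.9,1.6,0.1,0.38,1.38,0,10,-5.9,1.6,0.1,0.38,1.38,0,10,0,0,0,0,0,0,10,0,0,0,0,0,0]'

```text
t: 4.9
tool_pos: [0.4831, 0.1394, 0.3327]
orientation: [2.065, 1.74, -0.387]
force: [-2.9, 8.2, 1.0]
opening: 0.0119
gripper_force: 20.0
```

```bash
python3 -c "from h import *;rep()"
```

```text
t4.90 phi -0.501 pg -0.542 r 0.0769 y 0.0004 th 0.268 | ft -6.77 fr 5.20 fy -2.12 | M ey 1.257 z -0.008 | open 0.0119 gf 20.0 q6 0.60
```

drive_tool --moves '[10,-5.9,1.6,0.1,0.38,1.38,0,10,-5.9,1.6,0.1,0.38,1.38,0,10,0,0,0,0,0,0,10,0,0,0,0,0,0]'

```text
t: 5.3
tool_pos: [0.4842, 0.1282, 0.3384]
orientation: [2.099, 1.769, -0.354]
force: [-2.5, 4.3, 2.7]
opening: 0.0118
gripper_force: 20.0
```

```bash
python3 -c "from h import *;rep()"
```

```text
t5.30 phi -0.452 pg -0.483 r 0.0767 y 0.0004 th 0.268 | ft -2.76 fr 4.52 fy -2.10 | M ey 0.928 z 0.016 | open 0.0118 gf 20.0 q6 0.56
```

drive_tool --moves '[10,-5.9,1.6,0.1,0.38,1.38,0,10,-5.9,1.6,0.1,0.38,1.38,0,10,0,0,0,0,0,0,10,0,0,0,0,0,0]'

```text
t: 5.7
tool_pos: [0.4853, 0.1172, 0.3434]
orientation: [2.134, 1.799, -0.318]
force: [-2.9, 6.2, 2.6]
opening: 0.0119
gripper_force: 20.0
```

```bash
python3 -c "from h import *;rep()"
```

```text
t5.70 phi -0.402 pg -0.435 r 0.0766 y 0.0004 th 0.267 | ft -4.78 fr 5.06 fy -2.25 | M ey 1.059 z -0.000 | open 0.0119 gf 20.0 q6 0.51
```

drive_tool --moves '[10,-5.9,1.6,0.1,0.38,1.38,0,10,-5.9,1.6,0.1,0.38,1.38,0,10,0,0,0,0,0,0,10,0,0,0,0,0,0]'

```text
t: 6.1
tool_pos: [0.4864, 0.1056, 0.3479]
orientation: [2.168, 1.827, -0.282]
force: [-3.1, 5.0, 4.1]
opening: 0.0118
gripper_force: 20.0
```

```bash
python3 -c "from h import *;rep()"
```

```text
t6.10 phi -0.353 pg -0.379 r 0.0764 y 0.0003 th 0.267 | ft -3.38 fr 5.71 fy -2.65 | M ey 0.803 z 0.036 | open 0.0118 gf 20.0 q6 0.47
```

drive_tool --moves '[10,-5.9,1.6,0.1,0.38,1.38,0,10,-5.9,1.6,0.1,0.38,1.38,0,10,0,0,0,0,0,0,10,0,0,0,0,0,0]'

```text
t: 6.5
tool_pos: [0.4875, 0.0941, 0.3518]
orientation: [2.202, 1.856, -0.245]
force: [-2.2, 4.5, 3.6]
opening: 0.0119
gripper_force: 20.0
```

```bash
python3 -c "from h import *;rep()"
```

```text
t6.50 phi -0.303 pg -0.329 r 0.0762 y 0.0003 th 0.267 | ft -3.24 fr 4.94 fy -1.74 | M ey 0.808 z 0.050 | open 0.0119 gf 20.0 q6 0.42
```

drive_tool --moves '[10,-5.9,1.6,0.1,0.38,1.38,0,10,-5.9,1.6,0.1,0.38,1.38,0,10,0,0,0,0,0,0,10,0,0,0,0,0,0]'

```text
t: 6.9
tool_pos: [0.4886, 0.0824, 0.3552]
orientation: [2.236, 1.885, -0.206]
force: [-3.0, 4.8, 4.7]
opening: 0.0119
gripper_force: 20.0
```

```bash
python3 -c "from h import *;rep()"
```

```text
t6.90 phi -0.252 pg -0.279 r 0.0761 y 0.0003 th 0.267 | ft -3.55 fr 5.86 fy -2.52 | M ey 0.827 z 0.081 | open 0.0119 gf 20.0 q6 0.37
```

drive_tool --moves '[10,-5.9,1.6,0,0.38,1.38,0,10,-5.9,1.6,0,0.38,1.38,0,10,0,0,0,0,0,0,10,0,0,0,0,0,0]'

```text
t: 7.3
tool_pos: [0.4897, 0.0705, 0.3579]
orientation: [2.271, 1.914, -0.166]
force: [-2.6, 5.8, 2.6]
opening: 0.012
gripper_force: 20.0
```

```bash
python3 -c "from h import *;rep()"
```

```text
t7.30 phi -0.201 pg -0.231 r 0.0760 y 0.0002 th 0.267 | ft -5.31 fr 3.89 fy -2.02 | M ey 1.137 z 0.020 | open 0.0120 gf 20.0 q6 0.32
```

drive_tool --moves '[10,-5.9,1.6,0,0.38,1.38,0,10,-5.9,1.6,0,0.38,1.38,0,10,0,0,0,0,0,0,10,0,0,0,0,0,0]'

```text
t: 7.7
tool_pos: [0.4909, 0.0583, 0.3601]
orientation: [2.303, 1.941, -0.126]
force: [-2.7, 3.0, 3.9]
opening: 0.012
gripper_force: 20.0
```

```bash
python3 -c "from h import *;rep()"
```

```text
t7.70 phi -0.152 pg -0.175 r 0.0759 y 0.0001 th 0.267 | ft -2.55 fr 4.40 fy -2.40 | M ey 0.785 z 0.084 | open 0.0120 gf 20.0 q6 0.26
```

drive_tool --moves '[10,-5.9,1.6,0,0.38,1.38,0,10,-5.9,1.6,0,0.38,1.38,0,10,0,0,0,0,0,0,10,0,0,0,0,0,0]'

```text
t: 8.1
tool_pos: [0.492, 0.0459, 0.3616]
orientation: [2.336, 1.969, -0.085]
force: [-0.4, 2.2, 0.0]
opening: 0.0119
gripper_force: 20.0
```

```bash
python3 -c "from h import *;rep()"
```

```text
t8.10 phi -0.102 pg -0.121 r 0.0757 y -0.0000 th 0.267 | ft -2.18 fr 0.30 fy -0.21 | M ey 0.583 z 0.032 | open 0.0119 gf 20.0 q6 0.21
```

drive_tool --moves '[10,-5.9,1.6,0,0.38,1.38,0,10,-5.9,1.6,0,0.38,1.38,0,10,0,0,0,0,0,0,10,0,0,0,0,0,0]'

```text
t: 8.5
tool_pos: [0.4931, 0.034, 0.3625]
orientation: [2.368, 1.996, -0.042]
force: [0.6, 1.5, -3.0]
opening: 0.0117
gripper_force: 20.0
```

```bash
python3 -c "from h import *;rep()"
```

```text
t8.50 phi -0.051 pg -0.073 r 0.0756 y -0.0001 th 0.267 | ft -1.64 fr -2.85 fy 0.77 | M ey 0.431 z 0.116 | open 0.0117 gf 20.0 q6 0.16
```

drive_tool --moves '[10,-5.9,1.6,0,0.38,1.38,0,10,-5.9,1.6,0,0.38,1.38,0,10,0,0,0,0,0,0,10,0,0,0,0,0,0]'

```text
t: 8.9
tool_pos: [0.4943, 0.0219, 0.3628]
orientation: [2.4, 2.023, 0.002]
force: [1.2, 2.3, -8.7]
opening: 0.012
gripper_force: 20.0
```

```bash
python3 -c "from h import *;rep()"
```

```text
t8.90 phi -0.001 pg -0.024 r 0.0755 y -0.0001 th 0.266 | ft -2.43 fr -8.69 fy 1.38 | M ey 0.395 z 0.090 | open 0.0120 gf 20.0 q6 0.11
```

drive_tool --moves '[10,-5.9,1.6,0,0.38,1.38,0,10,-5.9,1.6,0,0.38,1.38,0,10,0,0,0,0,0,0,10,0,0,0,0,0,0]'

```text
t: 9.3
tool_pos: [0.4954, 0.0098, 0.3625]
orientation: [-2.372, -2.0, -0.046]
force: [2.8, 2.0, -14.0]
opening: 0.0117
gripper_force: 20.0
```

```bash
python3 -c "
from h import *
rep()
c=robot.read_camera('side');cv2.imwrite('pics/s2.png',cv2.resize(c['color'][130:250,220:440,::-1],None,fx=3.5,fy=3.5,interpolation=cv2.INTER_CUBIC))"
```

```text
t9.30 phi 0.049 pg 0.026 r 0.0755 y -0.0003 th 0.266 | ft -1.33 fr -14.08 fy 2.98 | M ey 0.368 z 0.057 | open 0.0117 gf 20.0 q6 0.06
```

View pics/s2.png

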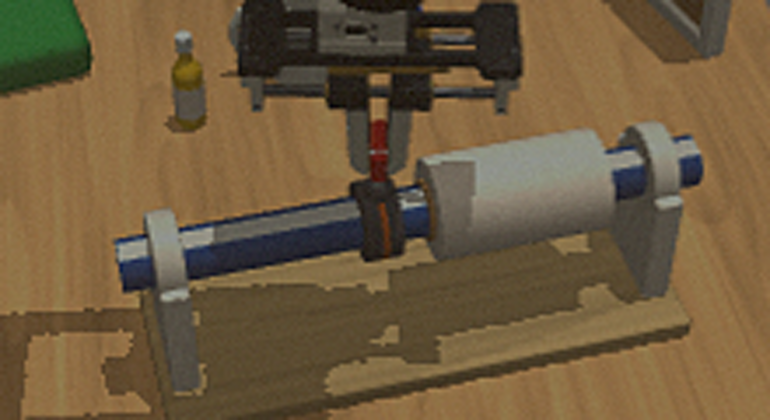

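The crop shows the bright flat as a light strip on the rod's upper half, about rows 205-235 at column 300. The knob is held upright between the fingers at (378,150). I'll turn the strip's edges into angles on the rod surface.

```bash
cat > flat.py <<'E'
from h import *
def prof(n,s0,s1,c0=C,step=.03):
    c=robot.read_camera(n); hsv=cv2.cvtColor(c["color"],cv2.COLOR_RGB2HSV)
    ang=np.arange(-1.4,1.41,.05); out=[]
    for a in ang:
        r=.020
        X=np.array([c0+EY*s+r*(EX*np.sin(a)+EZ*np.cos(a)) for s in np.linspace(s0,s1,60)])
        uv,_=cv2.projectPoints(X,cv2.Rodrigues(c["R"])[0],c["t"],c["mtx"],c["dist_coeffs"]);uv=uv[:,0].astype(np.float32)
        o=cv2.remap(hsv[...,1],uv[:,0],uv[:,1],cv2.INTER_LINEAR); v=cv2.remap(hsv[...,2],uv[:,0],uv[:,1],cv2.INTER_LINEAR)
        out.append((round(a,2),int(np.median(o)),int(np.median(v))))
    print(n,s0,s1,out)
if __name__=="__main__":
    prof("side",-.14,-.03);prof("top",-.14,-.03)
E
python3 flat.py
```

```text
side -0.14 -0.03 [(np.float64(-1.4), 31, 97), (np.float64(-1.35), 31, 97), (np.float64(-1.3), 31, 98), (np.float64(-1.25), 31, 98), (np.float64(-1.2), 31, 99), (np.float64(-1.15), 31, 100), (np.float64(-1.1), 31, 100), (np.float64(-1.05), 31, 100), (np.float64(-1.0), 31, 101), (np.float64(-0.95), 31, 99), (np.float64(-0.9), 32, 98), (np.float64(-0.85), 32, 97), (np.float64(-0.8), 34, 97), (np.float64(-0.75), 35, 97), (np.float64(-0.7), 34, 97), (np.float64(-0.65), 33, 98), (np.float64(-0.6), 32, 98), (np.float64(-0.55), 32, 99), (np.float64(-0.5), 31, 100), (np.float64(-0.45), 30, 100), (np.float64(-0.4), 31, 99), (np.float64(-0.35), 32, 99), (np.float64(-0.3), 31, 98), (np.float64(-0.25), 31, 98), (np.float64(-0.2), 32, 97), (np.float64(-0.15), 31, 97), (np.float64(-0.1), 31, 97), (np.float64(-0.05), 30, 97), (np.float64(0.0), 30, 98), (np.float64(0.05), 30, 99), (np.float64(0.1), 31, 101), (np.float64(0.15), 33, 103), (np.float64(0.2), 34, 103), (np.float64(0.25), 37, 99), (np.float64(0.3), 42, 87), (np.float64(0.35), 59, 74), (np.float64(0.4), 81, 65), (np.float64(0.45), 95, 60), 
[... 1437 characters left out ...]
 67, 83), (np.float64(0.2), 68, 82), (np.float64(0.25), 63, 79), (np.float64(0.3), 64, 75), (np.float64(0.35), 61, 71), (np.float64(0.4), 57, 66), (np.float64(0.45), 57, 59), (np.float64(0.5), 58, 54), (np.float64(0.55), 65, 48), (np.float64(0.6), 66, 45), (np.float64(0.65), 67, 42), (np.float64(0.7), 69, 41), (np.float64(0.75), 73, 40), (np.float64(0.8), 71, 40), (np.float64(0.85), 71, 43), (np.float64(0.9), 78, 45), (np.float64(0.95), 87, 48), (np.float64(1.0), 91, 52), (np.float64(1.05), 95, 57), (np.float64(1.1), 96, 61), (np.float64(1.15), 96, 64), (np.float64(1.2), 97, 67), (np.float64(1.25), 100, 70), (np.float64(1.3), 102, 71), (np.float64(1.35), 104, 72), (np.float64(1.4), 105, 74)]
```

drive_tool --moves '[40,0,0,0,0,0,0,40,0,0,0,0,0,0,40,0,0,0,0,0,0,50,0,0,-25,0,0,0,50,0,0,-25,0,0,0,50,0,0,-25,0,0,0,50,0,0,0,0,0,0]'

```text
t: 10.15
tool_pos: [0.4965, 0.0062, 0.4434]
orientation: [-2.376, -2.005, -0.055]
force: [1.1, -0.3, 0.1]
opening: 0.0498
gripper_force: 0.0
```

```bash
cat > knob.py <<'E'
from h import *
rep()
c=robot.read_camera("wrist");cv2.imwrite("pics/w_%d.png"%(100*robot.read_state()["t"]),c["color"][...,::-1])
P,uv=pts(c,np.ones((400,640),bool));d=P-C
x,y,z=d@EX,d@EY,d[:,2];r=np.hypot(x,z)
k=(abs(y)<.03)&(abs(x)<.09)&(r>.067)&(r<.1)&(z>.01)
x,y,z=x[k],y[k],z[k]
phi=0
for it in range(4):
    a=x*np.sin(phi)+z*np.cos(phi); t=x*np.cos(phi)-z*np.sin(phi)
    top=a>np.percentile(a,95)-.004
    sl=np.polyfit(t[top],a[top],1)[0]; re=cv2.minAreaRect(np.c_[t,y][top].astype(np.float32)*1000)
    print("phi",round(phi,3),"slope",sl.round(3),"top",np.median(a[top]).round(4),"rect",np.round(re[0],1),np.round(re[1],1),round(re[2],1),"lean by place",round(phi+re[0][0]/1000/.087,3))
    phi=phi-np.arctan(sl)
# boss/collar: points near the axis plane, radius < 45 mm
E
python3 knob.py; python3 -c "
from flat import *
prof('wrist',-.13,-.03)"
```

```text
t10.15 phi 0.046 pg 0.039 r 0.1564 y 0.0020 th 0.265 | ft 0.42 fr 0.08 fy 1.11 | M ey -0.094 z 0.046 | open 0.0498 gf 0.0 q6 0.06
phi 0 slope -0.06 top 0.0858 rect [4.3 0.6] [11.9 39.4] 74.9 lean by place 0.05
phi 0.06 slope -0.009 top 0.0859 rect [-0.5  0.6] [12. 40.] 74.9 lean by place 0.055
phi 0.07 slope -0.001 top 0.0859 rect [-1.2  0.6] [12. 40.] 74.6 lean by place 0.055
phi 0.071 slope -0.0 top 0.0859 rect [-1.3  0.6] [12. 40.] 74.6 lean by place 0.056
wrist -0.13 -0.03 [(np.float64(-1.4), 118, 74), (np.float64(-1.35), 119, 75), (np.float64(-1.3), 120, 76), (np.float64(-1.25), 122, 77), (np.float64(-1.2), 127, 79), (np.float64(-1.15), 129, 80), (np.float64(-1.1), 130, 81), (np.float64(-1.05), 131, 82), (np.float64(-1.0), 135, 83), (np.float64(-0.95), 133, 84), (np.float64(-0.9), 136, 85), (np.float64(-0.85), 141, 87), (np.float64(-0.8), 143, 87), (np.float64(-0.75), 144, 88), (np.float64(-0.7), 147, 89), (np.float64(-0.65), 147, 90), (np.float64(-0.6), 149, 91), (np.float64(-0.55), 151, 92), (np.float64(-0.5), 152, 93), (np.float64(-0.45), 152, 94), (np.float64(-0.4), 156, 96)
[... 341 characters left out ...]
21, 134), (np.float64(0.25), 21, 133), (np.float64(0.3), 21, 133), (np.float64(0.35), 20, 130), (np.float64(0.4), 14, 118), (np.float64(0.45), 56, 95), (np.float64(0.5), 131, 81), (np.float64(0.55), 164, 76), (np.float64(0.6), 168, 74), (np.float64(0.65), 168, 71), (np.float64(0.7), 152, 68), (np.float64(0.75), 92, 66), (np.float64(0.8), 59, 74), (np.float64(0.85), 73, 95), (np.float64(0.9), 102, 114), (np.float64(0.95), 112, 123), (np.float64(1.0), 114, 125), (np.float64(1.05), 115, 126), (np.float64(1.1), 115, 126), (np.float64(1.15), 115, 126), (np.float64(1.2), 115, 126), (np.float64(1.25), 114, 126), (np.float64(1.3), 114, 126), (np.float64(1.35), 114, 126), (np.float64(1.4), 114, 126)]
```

```bash
cat > rel.py <<'E'
from h import *
from scipy.optimize import least_squares
c=robot.read_camera("wrist");h=cv2.cvtColor(c["color"],cv2.COLOR_RGB2HSV)
P,uv=pts(c,np.ones((400,640),bool));d=P-C;S=h[uv[:,1],uv[:,0],1];H=h[uv[:,1],uv[:,0],0]
x,y,z=d@EX,d@EY,d[:,2]
b=(y>-.14)&(y<-.03)&(abs(x)<.03)&(z>-.005)&(z<.03)
f=b&(S<45)&(abs(x-.0014)<.0065)
A=np.c_[x,y,np.ones(len(x))]
for _ in range(3):
    q=np.linalg.lstsq(A[f],z[f],rcond=None)[0]; f=f&(abs(z-A@q)<.003)
print("flat n",f.sum(),"tilt",-np.arctan(q[0]),"yslope",q[1],"z0",q[2],"res",(z-A@q)[f].std(),"x range of low S",np.percentile(x[b&(S<45)&(z>.012)],[2,98]))
g=b&(S>90)&(abs(H.astype(int)-112)<16)&(z>.004)
r=least_squares(lambda p:np.hypot(x[g]-p[0]-p[2]*(y[g]+.08),z[g]-p[1]-p[3]*(y[g]+.08))-.02,[0,0,0,0],loss="soft_l1",f_scale=.0005)
print("rod axis off C at y=-.08, slopes",g.sum(),r.x.round(4))
k=(abs(y)<.014)&(np.hypot(x,z)>.027)&(np.hypot(x,z)<.036)&(abs(x)<.05)&(z>-.01)
r=least_squares(lambda p:np.hypot(x[k]-p[0],z[k]-p[1])-.031,[0,0],loss="soft_l1",f_scale=.0005)
print("collar axis off C",k.sum(),r.x.round(4),"x range",x[k].min().round(3),x[k].max().round(3))
E
python3 rel.py
```

```text
flat n 1806 tilt 0.21853179428162578 yslope -0.00029545433374627075 z0 0.017663466489346115 res 0.0006683821363646235 x range of low S [-0.00554367  0.00886571]
rod axis off C at y=-.08, slopes 2703 [-0.0023 -0.0008 -0.0005  0.0011]
collar axis off C 1563 [-0.0024 -0.0011] x range -0.033 0.028
```

```bash
ls pics; python3 -c "
import cv2,glob
f=sorted(glob.glob('pics/w_*.png'))[-1];print(f)"; cp pics/w_*.png pics/wlast.png
```

```text
s2.png
side0.png
top0.png
w1.png
w_1019.png
pics/w_1019.png
```

View pics/wlast.png

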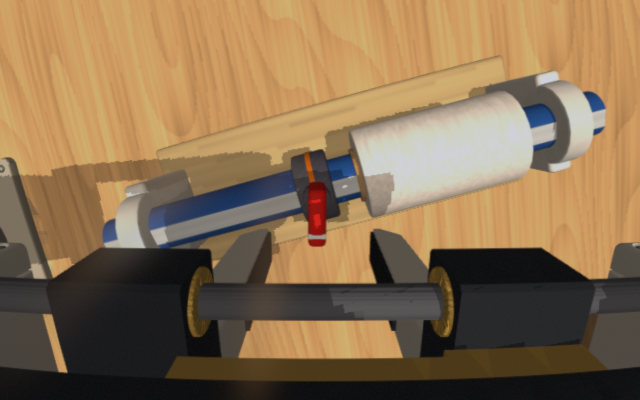

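The picture shows the bright flat along the rod, from (180,235) to (355,180), with the knob upright at (317,215). The rod and collar fits agree that the axis is about 2.4 mm left of and 1 mm below my guess. Against that axis the flat faces +0.215 rad and the screw +0.078 rad, so I'll regrasp and turn it about +0.14 rad.

```bash
cat >> h.py <<'E'
C=C+EX*-.0024+EZ*-.001
E
python3 - <<'E'
from h import *
import h
rep(); plan(*pose(.078,.267,.0755,.0006,C),5)
E
```

```text
t10.30 phi 0.048 pg 0.053 r 0.1521 y -0.0001 th 0.265 | ft 0.41 fr -0.19 fy -0.24 | M ey -0.080 z -0.006 | open 0.0497 gf 0.0 q6 0.06
[-1.2  0.5 15.3] [0.13 0.32 0.02]
[-1.3  0.6 15.3] [0.13 0.32 0.02]
[-1.4  0.6 15.3] [0.13 0.32 0.02]
[-1.5  0.7 15.3] [0.13 0.32 0.02]
[-1.6  0.7 15.3] [0.13 0.32 0.02]
```

drive_tool --moves '[50,-1.2,0.5,15.3,0.13,0.32,0,50,-1.3,0.6,15.3,0.13,0.32,0,50,-1.4,0.6,15.3,0.13,0.32,0,50,-1.5,0.7,15.3,0.13,0.32,0,50,-1.6,0.7,15.3,0.13,0.32,0,50,0,0,0,0,0,0,50,0,0,0,0,0,0]'

```text
t: 11.0
tool_pos: [0.4971, 0.0035, 0.3608]
orientation: [-2.35, -1.983, -0.066]
force: [0.3, -0.3, 1.1]
opening: 0.05
gripper_force: 0.0
```

```bash
python3 -c "from h import *;rep();err(*pose(.078,.267,.0755,.0006,C))"
```

```text
t11.00 phi 0.078 pg 0.078 r 0.0753 y 0.0002 th 0.266 | ft 0.28 fr 1.15 fy 0.23 | M ey -0.057 z 0.027 | open 0.0500 gf 0.0 q6 0.03
shift mm [ 0.1  0.1 -0.2] turn deg [-0.1   0.    0.09] t 11.0
```

drive_tool --moves '[10,0,0,0,0,0,0,10,0,0,0,0,0,0,10,0,0,0,0,0,0,10,0,0,0,0,0,0,10,0,0,0,0,0,0,10,0,0,0,0,0,0]' --grip_force 25

```text
t: 11.6
tool_pos: [0.4971, 0.0036, 0.3615]
orientation: [-2.35, -1.984, -0.067]
force: [-2.0, 0.7, 2.7]
opening: 0.012
gripper_force: 25.0
```

```bash
python3 -c "from h import *;rep()"
```

```text
t11.60 phi 0.078 pg 0.076 r 0.0759 y 0.0003 th 0.265 | ft -1.05 fr 2.63 fy -1.94 | M ey -0.021 z 0.081 | open 0.0120 gf 25.0 q6 0.03
```

drive_tool --moves '[10,-5.2,1.4,0.1,0.34,1.25,0,10,-5.2,1.4,0.1,0.34,1.25,0,10,0,0,0,0,0,0,10,0,0,0,0,0,0]'

```text
t: 12.0
tool_pos: [0.4982, -0.0074, 0.3603]
orientation: [-2.322, -1.958, -0.106]
force: [-3.6, 0.1, 4.5]
opening: 0.0113
gripper_force: 25.0
```

```bash
python3 -c "from h import *;rep()"
```

```text
t12.00 phi 0.124 pg 0.123 r 0.0759 y 0.0004 th 0.266 | ft -0.96 fr 4.38 fy -3.53 | M ey 0.188 z 0.073 | open 0.0113 gf 25.0 q6 -0.01
```

drive_tool --moves '[10,-5.2,1.4,0.1,0.34,1.25,0,10,-5.2,1.4,0.1,0.34,1.25,0,10,0,0,0,0,0,0,10,0,0,0,0,0,0]'

```text
t: 12.4
tool_pos: [0.4992, -0.0182, 0.3587]
orientation: [-2.292, -1.933, -0.144]
force: [-3.6, -0.6, 5.9]
opening: 0.0118
gripper_force: 25.0
```

```bash
python3 -c "from h import *;rep()"
```

```text
t12.40 phi 0.170 pg 0.167 r 0.0758 y 0.0004 th 0.266 | ft -0.79 fr 5.88 fy -3.67 | M ey 0.037 z 0.106 | open 0.0118 gf 25.0 q6 -0.05
```

drive_tool --moves '[10,-5.2,1.4,0.1,0.34,1.25,0,10,-5.2,1.4,0.1,0.34,1.25,0,10,0,0,0,0,0,0,10,0,0,0,0,0,0]'

```text
t: 12.8
tool_pos: [0.5002, -0.0289, 0.3566]
orientation: [-2.262, -1.908, -0.181]
force: [-3.3, -1.4, 6.4]
opening: 0.0117
gripper_force: 25.0
```

```bash
python3 -c "from h import *;rep()"
```

```text
t12.80 phi 0.215 pg 0.211 r 0.0758 y 0.0004 th 0.266 | ft -0.31 fr 6.44 fy -3.45 | M ey -0.009 z 0.114 | open 0.0117 gf 25.0 q6 -0.09
```

drive_tool --moves '[10,-5.8,1.6,0.08,0.38,1.38,0,10,-5.8,1.6,0.08,0.38,1.38,0,10,-5.8,1.6,0.08,0.38,1.38,0,10,-5.8,1.6,0.08,0.38,1.38,0,10,0,0,0,0,0,0,10,0,0,0,0,0,0]'

```text
t: 13.4
tool_pos: [0.5026, -0.0522, 0.3502]
orientation: [-2.194, -1.85, -0.259]
force: [-4.1, -0.4, 6.6]
opening: 0.012
gripper_force: 25.0
```

```bash
python3 -c "from h import *;rep()"
```

```text
t13.40 phi 0.316 pg 0.308 r 0.0758 y 0.0005 th 0.266 | ft -2.04 fr 6.27 fy -4.13 | M ey 0.014 z 0.107 | open 0.0120 gf 25.0 q6 -0.17
```

drive_tool --moves '[10,-5.8,1.6,0.08,0.38,1.38,0,10,-5.8,1.6,0.08,0.38,1.38,0,10,-5.8,1.6,0.08,0.38,1.38,0,10,-5.8,1.6,0.08,0.38,1.38,0,10,0,0,0,0,0,0,10,0,0,0,0,0,0]'

```text
t: 14.0
tool_pos: [0.5048, -0.0746, 0.3416]
orientation: [-2.125, -1.792, -0.332]
force: [-3.2, -1.3, 6.4]
opening: 0.0118
gripper_force: 25.0
```

```bash
python3 -c "from h import *;rep()"
```

```text
t14.00 phi 0.416 pg 0.406 r 0.0757 y 0.0005 th 0.266 | ft -1.61 fr 6.22 fy -3.30 | M ey 0.101 z 0.148 | open 0.0118 gf 25.0 q6 -0.25
```

drive_tool --moves '[10,-5.8,1.6,0.08,0.38,1.38,0,10,-5.8,1.6,0.08,0.38,1.38,0,10,0,0,0,0,0,0,10,0,0,0,0,0,0]'

```text
t: 14.4
tool_pos: [0.5059, -0.0854, 0.3364]
orientation: [-2.09, -1.763, -0.368]
force: [-4.6, -0.9, 7.7]
opening: 0.0119
gripper_force: 25.0
```

```bash
python3 -c "from h import *;rep()"
```

```text
t14.40 phi 0.466 pg 0.453 r 0.0756 y 0.0005 th 0.266 | ft -2.91 fr 7.11 fy -4.70 | M ey 0.192 z 0.062 | open 0.0119 gf 25.0 q6 -0.29
```

drive_tool --moves '[10,-5.8,1.6,0.08,0.38,1.38,0,10,-5.8,1.6,0.08,0.38,1.38,0,10,0,0,0,0,0,0,10,0,0,0,0,0,0]'

```text
t: 14.8
tool_pos: [0.5069, -0.096, 0.3307]
orientation: [-2.054, -1.733, -0.403]
force: [-5.2, -0.9, 7.6]
opening: 0.0119
gripper_force: 25.0
```

```bash
python3 -c "from h import *;rep()"
```

```text
t14.80 phi 0.517 pg 0.502 r 0.0756 y 0.0006 th 0.266 | ft -3.34 fr 6.85 fy -5.26 | M ey 0.325 z 0.071 | open 0.0119 gf 25.0 q6 -0.32
```

drive_tool --moves '[10,-5.8,1.6,0.08,0.38,1.38,0,10,-5.8,1.6,0.08,0.38,1.38,0,10,0,0,0,0,0,0,10,0,0,0,0,0,0]'

```text
t: 15.2
tool_pos: [0.508, -0.1064, 0.3245]
orientation: [-2.019, -1.703, -0.436]
force: [-3.7, -2.5, 7.3]
opening: 0.0121
gripper_force: 25.0
```

```bash
python3 -c "from h import *;rep()"
```

```text
t15.20 phi 0.567 pg 0.553 r 0.0756 y 0.0006 th 0.266 | ft -1.97 fr 7.33 fy -3.93 | M ey 0.383 z 0.148 | open 0.0121 gf 25.0 q6 -0.35
```

drive_tool --moves '[10,-5.8,1.6,0.08,0.38,1.38,0,10,-5.8,1.6,0.08,0.38,1.38,0,10,0,0,0,0,0,0,10,0,0,0,0,0,0]'

```text
t: 15.6
tool_pos: [0.5089, -0.1164, 0.3177]
orientation: [-1.983, -1.673, -0.468]
force: [-3.7, -1.9, 8.4]
opening: 0.0115
gripper_force: 25.0
```

```bash
python3 -c "from h import *;rep()"
```

```text
t15.60 phi 0.617 pg 0.602 r 0.0755 y 0.0006 th 0.266 | ft -3.53 fr 7.81 fy -3.89 | M ey 0.336 z 0.109 | open 0.0115 gf 25.0 q6 -0.38
```

drive_tool --moves '[10,-5.8,1.6,0.08,0.38,1.38,0,10,-5.8,1.6,0.08,0.38,1.38,0,10,0,0,0,0,0,0,10,0,0,0,0,0,0]'

```text
t: 16.0
tool_pos: [0.5099, -0.1261, 0.3104]
orientation: [-1.947, -1.642, -0.5]
force: [-3.2, -4.0, 6.7]
opening: 0.0119
gripper_force: 25.0
```

```bash
python3 -c "from h import *;rep()"
```

```text
t16.00 phi 0.666 pg 0.654 r 0.0754 y 0.0006 th 0.266 | ft -1.15 fr 7.53 fy -3.56 | M ey 0.176 z 0.142 | open 0.0119 gf 25.0 q6 -0.41
```

drive_tool --moves '[10,-5.8,1.6,0.08,0.38,1.38,0,10,-5.8,1.6,0.08,0.38,1.38,0,10,0,0,0,0,0,0,10,0,0,0,0,0,0]'

```text
t: 16.4
tool_pos: [0.5108, -0.1352, 0.3028]
orientation: [-1.91, -1.612, -0.531]
force: [-4.3, -2.4, 9.0]
opening: 0.0116
gripper_force: 25.0
```

```bash
python3 -c "from h import *;rep()"
```

```text
t16.40 phi 0.717 pg 0.699 r 0.0754 y 0.0006 th 0.266 | ft -4.26 fr 8.15 fy -4.47 | M ey 0.339 z 0.111 | open 0.0116 gf 25.0 q6 -0.43
```

drive_tool --moves '[10,11.7,-3.2,0.3,-0.75,-2.76,0,10,11.7,-3.2,0.3,-0.75,-2.76,0,10,11.7,-3.2,0.3,-0.75,-2.76,0,10,11.7,-3.2,0.3,-0.75,-2.76,0,10,11.7,-3.2,0.3,-0.75,-2.76,0]'

```text
t: 16.9
tool_pos: [0.5059, -0.085, 0.3365]
orientation: [-2.091, -1.764, -0.365]
force: [-4.4, -4.2, 3.3]
opening: 0.012
gripper_force: 25.0
```

drive_tool --moves '[10,11.7,-3.2,0.3,-0.75,-2.76,0,10,11.7,-3.2,0.3,-0.75,-2.76,0,10,11.7,-3.2,0.3,-0.75,-2.76,0,10,11.7,-3.2,0.3,-0.75,-2.76,0,10,11.7,-3.2,0.3,-0.75,-2.76,0,10,0,0,0,0,0,0,10,0,0,0,0,0,0,10,0,0,0,0,0,0]'

```text
t: 17.7
tool_pos: [0.5006, -0.0282, 0.3565]
orientation: [-2.259, -1.908, -0.18]
force: [-2.7, -3.4, 5.2]
opening: 0.0117
gripper_force: 25.0
```

```bash
python3 -c "from h import *;rep()"
```

```text
t17.70 phi 0.216 pg 0.199 r 0.0756 y 0.0006 th 0.265 | ft 2.05 fr 5.67 fy -2.99 | M ey -0.565 z 0.114 | open 0.0117 gf 25.0 q6 -0.09
```

drive_tool --moves '[40,0,0,0,0,0,0,40,0,0,0,0,0,0,50,0,0,0,0,0,0,50,0,0,-25,0,0,0,50,0,0,-25,0,0,0,50,0,0,-20,0,0,0,50,0,0,0,0,0,0,50,0,0,0,0,0,0]'

```text
t: 18.5
tool_pos: [0.502, -0.0421, 0.4247]
orientation: [-2.261, -1.909, -0.179]
force: [-0.3, 0.4, -0.1]
opening: 0.0501
gripper_force: 0.0
```

```bash
python3 knob.py; sed -i 's/abs(x-.0014)/abs(x-.004)/' rel.py; python3 rel.py
```

```text
t18.50 phi 0.215 pg 0.203 r 0.1452 y 0.0007 th 0.265 | ft -0.43 fr -0.21 fy -0.24 | M ey -0.197 z 0.033 | open 0.0501 gf 0.0 q6 -0.09
phi 0 slope -0.14 top 0.0868 rect [13.7  2. ] [11.7 31.5] 75.0 lean by place 0.158
phi 0.139 slope -0.05 top 0.0869 rect [5.6 0.9] [11.7 38.9] 74.6 lean by place 0.203
phi 0.189 slope -0.006 top 0.0871 rect [1.3 0.9] [11.7 39. ] 74.4 lean by place 0.203
phi 0.195 slope -0.001 top 0.0871 rect [0.7 0.9] [11.7 39. ] 74.4 lean by place 0.203
flat n 2008 tilt 0.21892713475492456 yslope -0.00031791222910418707 z0 0.01915782634778644 res 0.0006673070848732032 x range of low S [-0.00307948  0.01135752]
rod axis off C at y=-.08, slopes 2674 [ 0.0001  0.0002 -0.0017  0.0004]
collar axis off C 1594 [-0.     -0.0001] x range -0.031 0.031
```

```bash
python3 -c "
from h import *
plan(*pose(.205,.27,.0755,.0008,C),5)"
```

```text
[ 0.1  0.  13.7] [-0.08 -0.1   0.05]
[ 0.2  0.  13.7] [-0.08 -0.1   0.05]
[ 0.2  0.  13.7] [-0.08 -0.1   0.05]
[ 0.2 -0.  13.7] [-0.08 -0.1   0.05]
[ 0.2 -0.  13.7] [-0.08 -0.1   0.05]
```

drive_tool --moves '[50,0.2,0,13.8,-0.1,-0.1,0,50,0.2,0,13.8,-0.1,-0.1,0,50,0.2,0,13.8,-0.1,-0.1,0,50,0.2,0,13.8,-0.1,-0.1,0,50,0.1,0,13.8,0,-0.1,0.2,50,0,0,0,0,0,0,50,0,0,0,0,0,0]'

```text
t: 19.3
tool_pos: [0.5006, -0.0267, 0.3575]
orientation: [-2.272, -1.911, -0.174]
force: [-0.9, 0.2, 0.6]
opening: 0.0497
gripper_force: 0.0
```

drive_tool --moves '[10,0,0,0,0,0,0,8,0,0,0,0,0,0,5,0,0,0,0,0,0,0,0,0,0,0,0,0,0,0,0,0,0,0,0,0,0,0,0,0,0,0,0,0,0,0,0,0,0]' --grip_force 60

```text
t: 20.0
tool_pos: [0.5002, -0.0268, 0.3581]
orientation: [-2.271, -1.911, -0.173]
force: [-6.7, 0.4, 5.6]
opening: 0.0112
gripper_force: 60.0
```

```bash
python3 -c "from h import *;rep()"
```

```text
t20.00 phi 0.205 pg 0.203 r 0.0769 y 0.0007 th 0.268 | ft -2.14 fr 5.23 fy -6.65 | M ey 0.206 z 0.061 | open 0.0112 gf 60.0 q6 -0.08
```

drive_tool --moves '[0,0,0,0.3,0,0,5.73,0,0,0,0.3,0,0,5.73,0,0,0,0.3,0,0,5.73,0,0,0,0,0,0,0]'

```text
t: 20.4
tool_pos: [0.5002, -0.0266, 0.3572]
orientation: [-2.523, -1.539, -0.132]
force: [-6.8, -0.9, 5.5]
opening: 0.0116
gripper_force: 60.0
```

```bash
python3 -c "from h import *;rep()"
```

```text
t20.40 phi 0.204 pg 0.203 r 0.0760 y 0.0006 th 0.572 | ft -0.87 fr 5.40 fy -6.82 | M ey 0.182 z 0.066 | open 0.0116 gf 60.0 q6 0.22
```

drive_tool --moves '[0,0,0,0.3,0,0,5.73,0,0,0,0.3,0,0,5.73,0,0,0,0,0,0,0]'

```text
t: 20.7
tool_pos: [0.5001, -0.0265, 0.3566]
orientation: [-2.657, -1.276, -0.104]
force: [-6.2, -1.1, 6.2]
opening: 0.0118
gripper_force: 60.0
```

```bash
python3 -c "
from h import *
rep()
c=robot.read_camera('wrist');cv2.imwrite('pics/w5.png',c['color'][...,::-1])"
```

```text
t20.70 phi 0.204 pg 0.203 r 0.0754 y 0.0006 th 0.772 | ft -0.78 fr 6.16 fy -6.24 | M ey 0.164 z 0.037 | open 0.0118 gf 60.0 q6 0.42
```

View pics/w5.png

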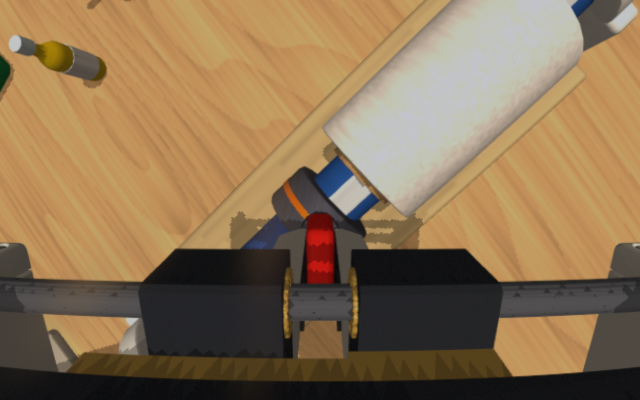

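The bar, from (320,215) to (320,285), is turning with the gripper, square between the pads. I continue in steps and watch the torque.

drive_tool --moves '[0,0,0,0.3,0,0,5.73,0,0,0,0.3,0,0,5.73,0,0,0,0,0,0,0]'

```text
t: 21.05
tool_pos: [0.5001, -0.0264, 0.3561]
orientation: [-2.767, -1.003, -0.075]
force: [-7.4, -0.6, 6.1]
opening: 0.0113
gripper_force: 60.0
```

```bash
python3 -c "from h import *;rep()"
```

```text
t21.05 phi 0.204 pg 0.203 r 0.0748 y 0.0006 th 0.972 | ft -1.38 fr 5.93 fy -7.40 | M ey 0.194 z 0.049 | open 0.0113 gf 60.0 q6 0.62
```

drive_tool --moves '[0,0,0,0.3,0,0,4,0,0,0,0,0,0,0]'

```text
t: 21.25
tool_pos: [0.5001, -0.0263, 0.3559]
orientation: [-2.798, -0.907, -0.065]
force: [-6.6, -1.7, 6.3]
opening: 0.0118
gripper_force: 60.0
```

```bash
python3 -c "from h import *;rep()"
```

```text
t21.25 phi 0.204 pg 0.203 r 0.0746 y 0.0006 th 1.040 | ft -0.20 fr 6.41 fy -6.71 | M ey 0.186 z 0.022 | open 0.0118 gf 60.0 q6 0.69
```

drive_tool --moves '[0,0,0,0.3,0,0,5.73,0,0,0,0.3,0,0,5.73,0,0,0,0,0,0,0]'

```text
t: 21.55
tool_pos: [0.5001, -0.0262, 0.3552]
orientation: [-2.872, -0.62, -0.035]
force: [-6.1, -0.5, 6.7]
opening: 0.0116
gripper_force: 60.0
```

```bash
python3 -c "from h import *;rep()"
```

```text
t21.55 phi 0.204 pg 0.204 r 0.0740 y 0.0006 th 1.242 | ft -1.41 fr 6.57 fy -6.16 | M ey 0.250 z 0.100 | open 0.0116 gf 60.0 q6 0.89
```

drive_tool --moves '[0,0,0,0.3,0,0,5.73,0,0,0,0.3,0,0,5.73,0,0,0,0,0,0,0]'

```text
t: 21.85
tool_pos: [0.5001, -0.0261, 0.3547]
orientation: [-2.919, -0.33, -0.005]
force: [-6.7, -1.6, 6.5]
opening: 0.0113
gripper_force: 60.0
```

```bash
python3 -c "from h import *;rep()"
```

```text
t21.85 phi 0.204 pg 0.204 r 0.0734 y 0.0006 th 1.442 | ft -0.44 fr 6.59 fy -6.86 | M ey 0.262 z 0.051 | open 0.0113 gf 60.0 q6 1.09
```

drive_tool --moves '[0,0,0,0.2,0,0,4,0,0,0,0,0,0,0]'

```text
t: 22.05
tool_pos: [0.5001, -0.0261, 0.3545]
orientation: [-2.928, -0.23, 0.006]
force: [-6.4, -1.2, 7.7]
opening: 0.0119
gripper_force: 60.0
```

```bash
python3 -c "from h import *;rep()"
```

```text
t22.05 phi 0.204 pg 0.204 r 0.0732 y 0.0005 th 1.510 | ft -1.02 fr 7.64 fy -6.52 | M ey 0.308 z -0.073 | open 0.0119 gf 60.0 q6 1.16
```

drive_tool --moves '[0,0,0,0.2,0,0,4,0,0,0,0,0,0,0,0,0,0,0,0,0,0]'

```text
t: 22.35
tool_pos: [0.5001, -0.0261, 0.3544]
orientation: [-2.935, -0.131, 0.016]
force: [-7.3, -1.7, 8.1]
opening: 0.0118
gripper_force: 60.0
```

```bash
python3 -c "from h import *;rep()"
```

```text
t22.35 phi 0.204 pg 0.204 r 0.0731 y 0.0006 th 1.578 | ft -0.63 fr 8.11 fy -7.43 | M ey 0.260 z -0.135 | open 0.0118 gf 60.0 q6 1.23
```

drive_tool --moves '[0,0,0,0.2,0,0,4,0,0,0,0,0,0,0,0,0,0,0,0,0,0]'

```text
t: 22.65
tool_pos: [0.5001, -0.0261, 0.3543]
orientation: [-2.938, -0.029, 0.026]
force: [-6.7, -1.6, 8.4]
opening: 0.0121
gripper_force: 60.0
```

```bash
python3 -c "from h import *;rep()"
```

```text
t22.65 phi 0.204 pg 0.204 r 0.0730 y 0.0006 th 1.648 | ft -0.82 fr 8.41 fy -6.83 | M ey 0.205 z -0.217 | open 0.0121 gf 60.0 q6 1.30
```

drive_tool --moves '[0,0,0,0.2,0,0,3.5,0,0,0,0,0,0,0,0,0,0,0,0,0,0]'

```text
t: 22.95
tool_pos: [0.5001, -0.026, 0.3542]
orientation: [-2.938, 0.061, 0.035]
force: [-7.7, -1.4, 8.7]
opening: 0.0118
gripper_force: 60.1
```

```bash
python3 -c "from h import *;rep()"
```

```text
t22.95 phi 0.204 pg 0.204 r 0.0729 y 0.0006 th 1.708 | ft -1.17 fr 8.67 fy -7.75 | M ey 0.287 z -0.324 | open 0.0118 gf 60.1 q6 1.36
```

drive_tool --moves '[20,0,0,0,0,0,0,35,0,0,0,0,0,0,45,0,0,0,0,0,0,50,0,0,0,0,0,0,50,0,0,-25,0,0,0,50,0,0,-25,0,0,0,50,0,0,-20,0,0,0,50,0,0,0,0,0,0]'

```text
t: 23.75
tool_pos: [0.5026, -0.0406, 0.4253]
orientation: [-2.939, 0.061, 0.024]
force: [-0.3, 0.3, -0.1]
opening: 0.0501
gripper_force: 0.0
```

```bash
python3 knob.py; python3 rel.py; cp $(ls -t pics/w_*.png|head -1) pics/wend.png
```

```text
t23.75 phi 0.202 pg 0.207 r 0.1455 y 0.0030 th 1.708 | ft -0.32 fr -0.18 fy -0.32 | M ey -0.112 z -0.010 | open 0.0501 gf 0.0 q6 1.36
phi 0 slope -0.149 top 0.0813 rect [17.1  1.1] [12.6 39.1] 2.4 lean by place 0.197
phi 0.148 slope -0.051 top 0.0829 rect [5.6 1.1] [12.4 39. ] 0.1 lean by place 0.213
phi 0.199 slope -0.012 top 0.0831 rect [1.4 1.1] [12.3 39.1] 0.2 lean by place 0.216
phi 0.211 slope -0.005 top 0.0831 rect [0.5 1. ] [12.3 38.9] 0.1 lean by place 0.216
flat n 898 tilt 0.21512771137956027 yslope 0.0005074152053815527 z0 0.01909714915319142 res 0.0006532896460202845 x range of low S [-0.00332935  0.01132894]
rod axis off C at y=-.08, slopes 1649 [0.0002 0.     0.0023 0.0044]
collar axis off C 1686 [ 0.0002 -0.0002] x range -0.03 0.032
```

View pics/wend.png

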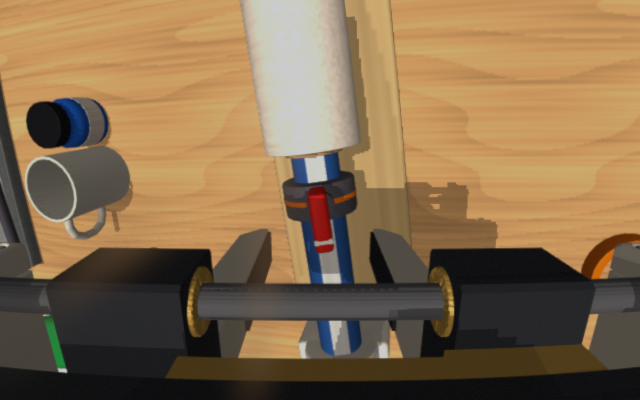

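The bar now lies along the rod, from (317,190) to (323,250). The screw is at about 1.57 rad after springing back, and the screw and flat both face about +0.215 rad. The gripper is clear, so I'm handing in.

```bash
python3 -c "from plant import robot;print(robot.close_job())"
```

```text
the job is handed in; nothing more can be done
None
```

The collar's screw now faces the flat (both about +0.215 rad), is tightened to about 1.57 rad and let go, and the job is handed in at about 24 s; I set the alignment from the wrist camera because the nose's drop was too faint to feel clearly, and close_job gave no verdict.

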